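# Slide a bamboo blank into the bench gauge and close the jaw

## Robot

A 7-joint arm with a two-finger parallel gripper is mounted at the origin on the work surface. World frame = base frame: x ahead of the robot, y to its left, z up, the work surface at z = 0. Lengths are in m, angles in rad, forces in N, time in s.
With the tool pointing down it reaches from about 0.375 to 0.925 m from the base axis. Payload 3.1 kg.
Tool frame: the origin (TCP) lies at the very end of the fingers, on their centre line; the grasp point (between the pads) lies 19 mm behind it; z points along the fingers, y is the line along which they close (so a half turn about z gives the same grasp; the last joint's range is limited). The gripper opens to 85 mm and grips with 20 to 120 N. Pads are 22 mm wide; open, the fingers measure 114 mm over their backs; the gripper's body (76 mm by 85 mm) begins 54 mm behind the grasp point. The pads swing forward as they close: fully open they stand 13 mm farther back than shut.
Start: joints at [-1.31, 0.383, 0.044, 1.598, -0.018, 1.161, -0.05], TCP at [0.228, 0.609, 0.231] pointing down, gripper open.
Joint ranges: [-2.61, 2.61], [-0.41, 2.15], [-1.48, 1.57], [0, 2.5], [-1.57, 4.71], [0.05, 1.97], [-2.85, 2.85]. Speed limits (rad/s): [2.79, 2.79, 3.14, 3.14, 3.14, 3.14, 3.14].

## Interface

Orientations are given as [roll, pitch, yaw] about the fixed x, y, z axes, in that order (R = Rz(yaw) Ry(pitch) Rx(roll)).
In Python, from rig import arm, vision gives the robot as it stands.
- The arm moves only by the shell command python3 -m jog 'ROWS'. ROWS is a JSON object of lists of equal length, an entry for each row: "hand": the opening, from -1 (shut) to 1 (fully open); "translation": the shift along the tool's x, y, z in units of 0.03 m (1.0 is 0.03 m), a list of three; "turn": the turn, a rotation vector about the tool's x, y, z in units of 0.1 rad (1.0 is 0.1 rad), a list of three. In form: {"hand": [hand, ...], "translation": [[x, y, z], ...], "turn": [[wx, wy, wz], ...]}. A call has 1 to 10 rows; each row shifts and turns the commanded pose from where the row before left it, along the tool's axes as they then stand; what a row does not reach is not made up. A row lasts 1/8 s, in which the tool goes at most 62.5 mm and 10.7 degrees, less where a joint would pass 70% of its speed; a pose out of reach is approached as far as the arm can. A call with a number of a shift or a turn outside -1 to 1 is refused whole. A call with a gripper value outside its range is refused whole. The fingers move at their own pace and stop on an object; the grip force is fixed at half the most. Time passes only in rows, so rows that do not move let the fingers close. It gives the time, the measured TCP pose, the force, the opening and the grip force at its end, in the units of the state.
- arm.get_obs(): the state, without advancing time (a new reading comes with each control period).
- vision.snapshot(name): name is "scene" or "side" or "wrist"; returns a dict with "pixels" (480x640x3 uint8, red, green, blue), "range_z" (480x640 float32, m along the optical axis (not along the pixel's ray), 0 where there is no reading), "fx", "fy", "cx", "cy" (pixels), "view" (4x4, takes a point from world to camera coordinates). Camera axes: x right, y down, z forward; pixel columns grow to the right and rows downward; lengths in m; the calibration is good to about 2 mm. A picture is of the moment at which its call begins.
- arm.close_job(): hands the job in; it is judged then, once.
Trained networks look in a picture, given as the dict that the camera call returned (one of the last four; its "shot" number tells which), for a name from the list of things; names that differ only in an ending like _2 or _b are one class to them, and where a whole thing is asked for, a point or a joint stands for the part that bears it (a point fixed in the world has none). Each returns a list of dicts, best first, with "score" (0 to 1); they miss things now and then, are a little off and sometimes report something else, mostly with a low value. They report only what shows in the picture. A call takes as long as a camera call. They do not tell look-alikes from the thing itself.
- vision.spot_in(picture, target): "box" ([centre column, centre row, width, height] as shares, 0 to 1, of the picture: columns of its width, rows of its height, round what is visible of it).
- vision.tip_of(picture, target): "point" ([column, row] as shares, 0 to 1, of the picture: columns of its width, rows of its height: a listed point, or the origin of a listed thing).
The state is a dict: "time_s": time; "joints": joint angles; "joint_vel": joint speeds; "effort": joint torques, N m; "eef_pos": TCP position; "tool_rot": TCP orientation; "ft_force": force on the tool from outside, world axes, zero at the start; "wrist_torque": the same for the moment, N m; "opening": finger opening in m; "grip_force": force on a finger pad.
Only numpy, scipy, OpenCV 4.12 (cv2) and the standard library are available. Lean on these libraries where they do the work, as an engineer would, in place of code of your own. Each camera call takes 0.05 s, during which the arm holds its last target. There are 200 camera calls.

## Task

Slide the long bamboo blank along the bench, flat and without lifting it, between the open jaws of the bench gauge and in under the two bamboo tubes until its end is against the back stop. Then slide the gauge's moving jaw shut by its post until it presses the blank firmly against the fixed jaw, and leave it closed like that with the blank still at the back stop. Do not bump the tubes overhead and leave everything else on the bench where it is.

Things in the scene. Friction and masses are not known exactly. Their poses are not given: they have to be found in the camera images.
- blank: The long bamboo blank: a flat laminated pale-bamboo bar, 140 mm long (its x) x 64 mm wide (its y) x 25 mm thick, about 0.17 kg, loose, lying on the bench to the robot's left front, pointing roughly along world y. Origin at the centre of its underside, z up. Either end may go in first. (A shorter, 90 mm piece of the same stuff, the offcut, stays where it is.)
- gauge: Bench width gauge, fixed. Origin at bench level, where the blank's origin lies when home; x runs into the gauge (roughly world -y, to the robot's right), y roughly away from the robot, z up. The blank goes in lengthwise along +x, from the robot's left, onto a steel sheet let in flush with the bench (no step), between the fixed jaw (far side) and the moving jaw (robot's side).
- back_stop (a point): Middle of the back stop's face at bench level: dark steel bar 28 mm high across the gauge's inner end, face at the gauge's x = +70 mm.
- fixed_jaw (a point): Middle of the fixed jaw's face at bench level: dark steel bar along the gauge's x from -70 to +65 mm, face at the gauge's y = +32 mm, 24 mm thick, 28 mm high.
- rack: Fixed rack with two bamboo tubes across the gauge, 40 mm in diameter, undersides 130 mm up. In the gauge's frame (same origin): tube axes at x = -70 and +5 mm, from y = -210 to +165 mm; blue posts at x = -32, y = -185 and +135 mm. They hang over the blank's outer end when home: no upright gripper can follow it there, one leaning out (its body to gauge -x) by 30 to 45 degrees can.
- jaw_slide (a joint): Slide of the moving jaw, in m. 0 = its face is at the gauge's y = -32 mm, i.e. shut on the 64 mm wide blank lying against the fixed jaw; positive = opened by that much towards the gauge's -y. Range -0.006 to 0.06, starts 0.03 to 0.05. Slides with about 2 N of friction and stays where it is left. Pressing it on the blank with about 10 N for half a second is firm enough.
- jaw_post (a point): Top centre of the moving jaw's upright aluminium post, 20 x 20 mm, standing from the jaw's low arm (24 mm high) up to 65 mm above the bench; in the gauge's frame at x = -165 mm (clear of the tubes), y = -95 mm - jaw value. Push or grip it from above; moving it along the gauge's +y shuts the jaw.
- jaw: The moving jaw: a dark steel pad, 130 x 30 mm, 27 mm high, face parallel to the gauge's x (gauge x -65 to +65 mm). An aluminium arm, 24 mm high, runs along its outer side (61 to 81 mm from the gauge's centre line when shut) to the post. Its origin is the gauge's origin shifted by the jaw value along the gauge's -y.
- offcut: Short bamboo piece, 90 x 64 x 25 mm, bystander. Origin at the centre of its underside.
- tape: Roll of black tape lying flat, 100 mm in diameter, 45 mm high, bystander.
- resin: White resin bottle, 72 mm in diameter, 190 mm tall, bystander.
- hardener: Amber jar with black cap, 70 mm in diameter, 100 mm tall, bystander.
- brush: Brush lying flat, bystander.
- wrench: Wrench lying flat, bystander.
- cup: White cup, 80 mm in diameter, 90 mm tall, bystander.
Mind the look-alikes: they are no part of the job. Leave any purple look-alike of the blank alone.

How it is judged:
On the way, in this order (a step that is already met when the one before it is completed fails the run):
1. the blank is in the gauge, its end against the back stop, with the moving jaw still open (x of blank in the frame of gauge between -0.008 and 0.004 m and y of blank in the frame of gauge between -0.06 and 0.006 m and angle between the x axis of blank and the x axis of gauge, either way round below 0.3 rad and value of joint jaw_slide above 0.008 m), for 0.2 s.
2. the moving jaw presses on the blank with more than 4 N while shut on it (contact force between jaw and blank above 4 N and value of joint jaw_slide below 0.003 m), for 0.1 s.
At the end, for the whole second after the job is handed in: The blank lies flat and at rest in the gauge, its far end within 8 mm of the back stop, its side within 4 mm of the fixed jaw and square to it within 0.05 rad, and the moving jaw is shut on it (within 3 mm) (x of blank in the frame of gauge between -0.008 and 0.004 m and y of blank in the frame of gauge between -0.004 and 0.004 m and angle between the x axis of blank and the x axis of gauge, either way round below 0.05 rad and value of joint jaw_slide below 0.003 m and height (world z) of blank below 0.004 m and angle between blank's own z axis and vertical below 0.05 rad and linear speed of blank below 0.01 m/s); the robot touches nothing.
It fails at once if the blank is lifted off the bench by more than 15 mm or tipped by more than 0.25 rad (height (world z) of blank above 0.015 m or angle between blank's own z axis and vertical above 0.25 rad).
It fails at once if the tubes overhead or their rack are bumped with more than 15 N (contact force between rack and anything else above 15 N).
It fails at once if a bystander (offcut, tape, bottle, jar, brush, wrench, cup) is moved by more than 30 mm (distance of any of offcut, tape, resin, hardener, brush, wrench, cup from where it was at the start of the episode above 0.03 m).
It also fails if it takes over 59 s, if anything falls off the work surface, if the arm or the gripper's body presses on something with over 40 N, if the wrist force passes 120 N, or if a joint passes its speed limit or range.

## Working session

There is one attempt and no reset: what is moved stays moved. The work goes in short steps, Python scripts to look and compute and a shell command to move; the robot and the scene stay as the last step left them, time stands still between calls to the robot, and variables do not carry over. Pictures are saved under pics/ and viewed, at most 10 in all, crops included, and the job is handed in when it is done.

```bash
ls; mkdir -p pics; python3 - <<'E'
from rig import arm, vision
import cv2,numpy as np
o=arm.get_obs();print({k:np.round(v,3) for k,v in o.items()})
ims=[]
for n in ["scene","side"]:
    p=vision.snapshot(n)
    cv2.imwrite(f"pics/{n}0.png",p["pixels"][:,:,::-1])
    print(n,p["fx"],p["cx"],p["cy"],np.round(p["view"],3).tolist())
    K=np.array([[p["fx"],0,p["cx"]],[0,p["fy"],p["cy"]],[0,0,1]]);T=np.linalg.inv(p["view"])
    for t in ["blank","gauge","back_stop","fixed_jaw","jaw_post","jaw","offcut"]:
        for r in vision.tip_of(p,t)[:2]:
            u,v=r["point"][0]*640,r["point"][1]*480
            d=T[:3,:3]@np.linalg.inv(K)@[u,v,1];c=T[:3,3]
            z=0.065 if t=="jaw_post" else 0
            w=c+d*(z-c[2])/d[2]
            print(t,round(r["score"],2),round(u),round(v),np.round(w,3))
E
```

```text
pics
{'time_s': np.float64(0.0), 'joints': array([-1.31 ,  0.384,  0.044,  1.6  , -0.018,  1.161, -0.05 ]), 'joint_vel': array([ 0.   , -0.   ,  0.001,  0.   , -0.   ,  0.   , -0.   ]), 'effort': array([ 0.0000e+00, -4.3347e+01,  1.0250e+00, -2.4951e+01,  1.1000e-02,
        1.1000e-02,  0.0000e+00]), 'eef_pos': array([0.228, 0.608, 0.23 ]), 'tool_rot': array([-3.139,  0.   ,  2.783]), 'ft_force': array([-1.045, -0.384,  0.074]), 'wrist_torque': array([ 0.021,  0.036, -0.01 ]), 'grip_force': np.float64(0.0), 'opening': np.float64(0.085)}
scene 446.5665605263079 315.62665991322854 232.07399332402545 [[-0.933, 0.359, -0.01, 0.455], [0.311, 0.794, -0.522, -0.229], [-0.18, -0.49, -0.853, 1.402], [0.0, 0.0, 0.0, 1.0]]
blank 0.82 406 265 [0.329 0.273 0.   ]
blank 0.65 345 283 [0.506 0.262 0.   ]
gauge 0.83 270 196 [ 0.6   -0.084  0.   ]
back_stop 0.7 262 183 [ 0.608 -0.14   0.   ]
back_stop 0.39 345 285 [0.507 0.267 0.   ]
fixed_jaw 0.96 257 201 [ 0.643 -0.079  0.   ]
fixed_jaw 0.36 414 353 [0.421 0.494 0.   ]
jaw_post 0.72 346 280 [0.514 0.281 0.065]
jaw_post 0.57 324 218 [0.496 0.09  0.065]
jaw 0.77 279 196 [ 0.575 -0.072  0.   ]
offcut 0.62 278 323 [0.704 0.301 0.   ]
side 460.6474886960957 321.4591818502357 243.2693397924822 [[0.754, -0.657, 0.006, -0.339], [-0.41, -0.478, -0.777, 0.328], [0.514, 0.583, -0.629, 0.812], [0.0, 0.0, 0.0, 1.0]]
blank 0.92 322 397 [ 0.299 -0.174  0.   ]
blank 0.86 208 264 [ 0.329  0.293 -0.   ]
gauge 0.59 391 291 [ 0.607 -0.069  0.   ]
back_stop 0.77 417 309 [ 0.609 -0.146 -0.   ]
fixed_jaw 0.56 403 284 [ 0.644 -0.072 -0.   ]
jaw_post 0.63 270 242 [0.454 0.196 0.065]
jaw_post 0.52 204 212 [0.397 0.414 0.065]
jaw 0.97 381 296 [ 0.577 -0.065  0.   ]
offcut 0.79 323 209 [0.708 0.29  0.   ]
```

View pics/scene0.png

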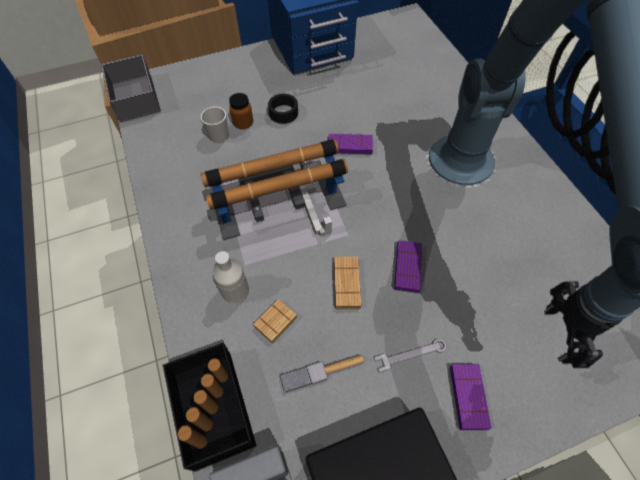

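View pics/side0.png

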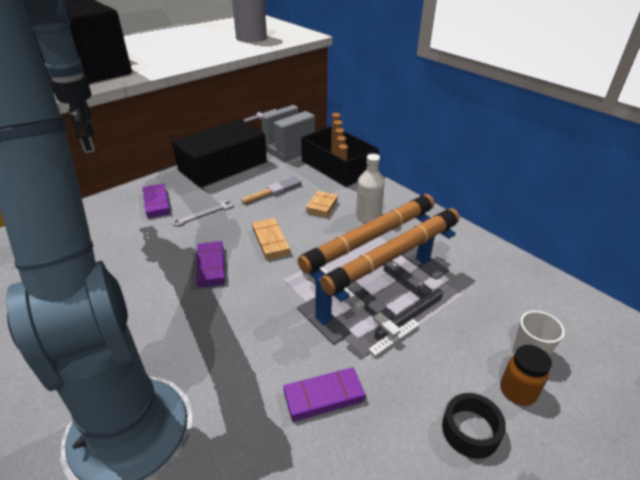

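Scene view: the blank is the bamboo piece at about (347,282), the offcut is at (275,321), and the purple pieces are decoys. The gauge is under the tubes near (270,195), and the post is the light block near (323,225). Next I measure the poses from depth.

```bash
cat > h.py <<'E'
from rig import arm, vision
import cv2,numpy as np
np.set_printoptions(suppress=True,precision=4)
def cloud(n):
    p=vision.snapshot(n); d=p["range_z"]; v,u=np.mgrid[:480,:640]
    X=np.stack([(u-p["cx"])/p["fx"]*d,(v-p["cy"])/p["fy"]*d,d],-1)
    T=np.linalg.inv(p["view"]); W=X@T[:3,:3].T+T[:3,3]; W[d==0]=np.nan
    return p,W
def rect(pts):
    c,(a,b),t=cv2.minAreaRect((pts*1000).astype(np.float32)); return np.round(c,1),np.round((a,b),1),round(t,2)
E
python3 - <<'E'
from h import *
for n in ["scene","side"]:
    p,W=cloud(n); hsv=cv2.cvtColor(p["pixels"],cv2.COLOR_RGB2HSV)
    x,y,z=W[...,0],W[...,1],W[...,2]
    with np.errstate(invalid='ignore'):
        m=(abs(z-.025)<.006)&(abs(x-.506)<.09)&(abs(y-.265)<.12)
        mm=cv2.morphologyEx(m.astype(np.uint8),cv2.MORPH_OPEN,np.ones((3,3)))>0
        print(n,"blank",rect(W[mm][:,:2]),np.median(z[mm]),mm.sum())
        b=(abs(z)<.008)&(abs(x-.6)<.3)&(abs(y)<.3);print("bench z",np.median(z[b]))
        # tubes
        t=(z>.155)&(z<.185)&(x>.35)&(x<.9)&(abs(y+.05)<.2)
        q=W[t][:,:2]
        _,lab,cen=cv2.kmeans(np.float32(q[:,1:2]),2,None,(3,50,1e-6),5,cv2.KMEANS_PP_CENTERS)
        for k in (0,1):
            print("tube",rect(q[lab[:,0]==k]),(lab==k).sum(),np.max(W[t][lab[:,0]==k][:,2]))
        # post top
        s=(z>.058)&(z<.072)&(abs(x-.50)<.08)&(abs(y-.09)<.08)
        print("post",np.nanmedian(W[s],0),s.sum(),rect(W[s][:,:2]) if s.sum()>3 else 0)
    o=p["pixels"][140:300,180:400] if n=="scene" else p["pixels"][180:380,280:500]
    cv2.imwrite(f"pics/{n}z.png",cv2.resize(o[:,:,::-1],None,fx=3 if n=="side" else 3.5,fy=3 if n=="side" else 3.5,interpolation=cv2.INTER_CUBIC))
    # height map of gauge
    with np.errstate(invalid='ignore'):
        s=(z>.019)&(z<.036)&(x>.42)&(x<.78)&(y>-.25)&(y<.13)
    H=np.zeros((400,400,3),np.uint8)
    for P in W[s]: cv2.circle(H,(int((.13-P[1])*1000),int((.80-P[0])*1000)),1,(0,int(np.clip((P[2]-.019)*15000,0,255)),255),-1)
    cv2.imwrite(f"pics/{n}h.png",H)
a=cv2.imread("pics/sceneh.png");b=cv2.imread("pics/sideh.png");cv2.imwrite("pics/hm.png",np.hstack([a,b]))
E
```

```text
scene blank (array([502.7, 266. ]), array([142.6,  64.3]), 69.14) 0.024622974439893808 1222
bench z -0.00022352266574721114
tube (array([590.8,  -0.1]), array([ 40.1, 373.8]), 87.06) 1793 0.17448102104336005
tube (array([586.4, -73.7]), array([ 42.8, 374.8]), 87.12) 1658 0.17650683544444523
post [0.4915 0.0981 0.0645] 51 (array([491. ,  97.8]), array([20.4, 19.1]), 84.16)
side blank (array([500.3, 265.1]), array([147.2,  64.1]), 69.7) 0.024794320112442036 848
bench z 4.444249274937473e-05
tube (array([584.9, -81.5]), array([ 42.4, 377.5]), 86.92) 2305 0.1739241682477065
tube (array([587.2,  -6.6]), array([ 41.1, 376.7]), 87.35) 2056 0.17374644217255597
post [nan nan nan] 0 0
  return np.nanmean(a, axis, out=out, keepdims=keepdims)
```

View pics/hm.png

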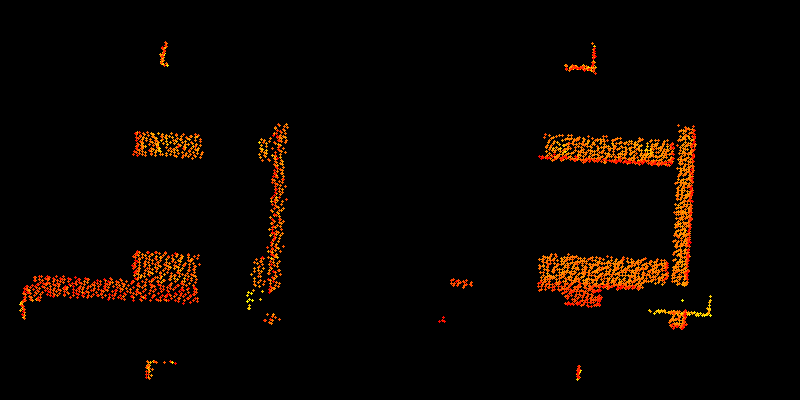

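View pics/scenez.png

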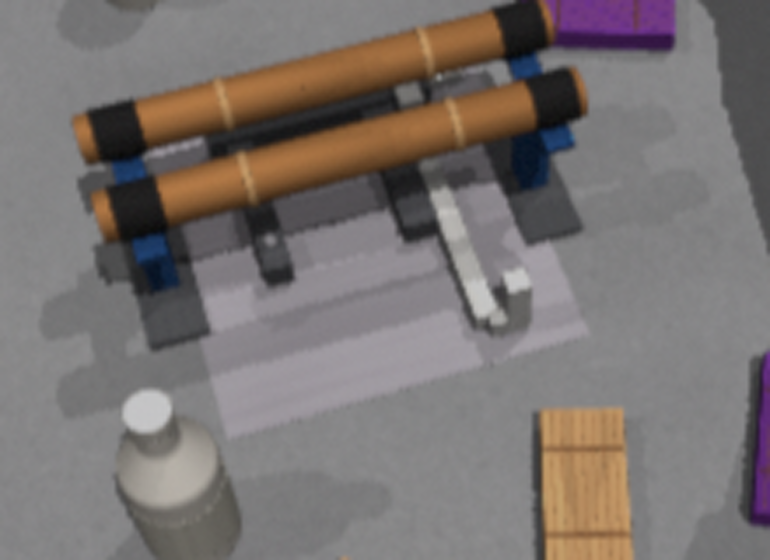

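The views agree. The gauge origin is about (0.608,-0.074), with gauge x at about -92.9° in world and the jaw open by about 31 mm. The blank centre is about (0.501,0.266), with its long axis at 69.4°.

Plan:
1. Grip near the outer end, leaned 40° out, and slide the blank until the fingers are just outside the jaws.
2. Release, and push the end home with shut fingers.
3. Shut the jaw by its post.

```bash
cat >> h.py <<'E'
from scipy.spatial.transform import Rotation as R
GA=np.radians(-92.94); GO=np.array([.608,-.074])
gx=np.array([np.cos(GA),np.sin(GA)]); gy=np.array([-gx[1],gx[0]])
def g2w(x,y): return GO+x*gx+y*gy
def w2g(p): d=np.asarray(p)[:2]-GO; return np.array([d@gx,d@gy])
def tool(out_deg,lean_deg):  # tool x = outward heading, leaned
    return R.from_euler('z',out_deg,degrees=True)*R.from_euler('x',180,degrees=True)*R.from_euler('y',-lean_deg,degrees=True)
def plan(pos=None,rot=None):
    o=arm.get_obs(); c=R.from_euler('xyz',o["tool_rot"]); P=o["eef_pos"]
    print("t",o["time_s"],"P",P,"rpy",o["tool_rot"],"g",w2g(P),"F",o["ft_force"],"open",o["opening"],o["grip_force"]); print("q",o["joints"])
    if rot is not None: print("turn units",(c.inv()*rot).as_rotvec()/.1); 
    if pos is not None:
        d=np.asarray(pos)-P; print("shift units now",c.inv().apply(d)/.03, "after turn",(rot or c).inv().apply(d)/.03)
E
python3 -m jog '{"hand":[1,1,1,1,1,1,1,1,1,1],"translation":[[-0.9,-0.42,0],[-0.9,-0.42,0],[-0.9,-0.42,0],[-0.9,-0.42,0],[-0.9,-0.42,0],[-0.9,-0.42,0],[-0.9,-0.42,0],[-0.9,-0.42,0],[-0.9,-0.42,0],[-0.9,-0.42,0]],"turn":[[0,0,0],[0,0,0],[0,0,0],[0,0,0],[0,0,0],[0,0,0],[0,0,0],[0,0,0],[0,0,0],[0,0,0]]}'
python3 -m jog '{"hand":[1,1,1,1,1,1,1,1,1,1],"translation":[[-0.9,-0.42,0],[-0.9,-0.42,0],[-0.9,-0.42,0],[0,0,0],[0,0,0],[0,0,0],[0,0,0],[0,0,0],[0,0,0],[0,0,0]],"turn":[[0,0,0],[0,0,0],[0,0,0],[0,0,1],[0,0,1],[0,0,1],[0,0,1],[0,0,1],[0,0,1],[0,0,1]]}'
python3 -m jog '{"hand":[1,1,1,1,1,1,1,1,1],"translation":[[0,0,0],[0,0,0],[0,0,0],[0,0,0],[0,0,0],[0,0,0],[0,0,0],[0,0,0],[0,0,0]],"turn":[[0,0,1],[0,0,1],[0,0,1],[0,0,1],[0,0,1],[0,0,1],[0,0,1],[0,0,1],[0,0,0.7]]}'
python3 -c "
from h import *
plan([.5186,.312,.12],tool(69.4,40))"
```

```text
time_s: 2.15
eef_pos: [0.4374, 0.3952, 0.2315]
tool_rot: [3.141, 0.0, 2.783]
ft_force: [0.0, 0.8, -0.7]
opening: 0.0854
grip_force: 0.0
time_s: 3.4
eef_pos: [0.4994, 0.3321, 0.2314]
tool_rot: [3.141, -0.0, 2.08]
ft_force: [-0.3, 0.4, -0.3]
opening: 0.0852
grip_force: 0.0
time_s: 4.53
eef_pos: [0.4993, 0.3321, 0.2314]
tool_rot: [-3.142, -0.0, 1.211]
ft_force: [-0.5, -0.8, 0.8]
opening: 0.0853
grip_force: 0.0
t 4.525 P [0.4993 0.3321 0.2314] rpy [-3.1416 -0.0002  1.2105] g [-0.4    -0.1294] F [-0.5432 -0.7526  0.769 ] open 0.08531396570196291 0.0
q [-1.0386  0.3058  0.4622  1.7419 -0.1492  1.1285 -0.8911]
turn units [-0.0028 -6.9832 -0.0068]
shift units now [-0.4023  0.8385  3.712 ] after turn [2.078  0.8381 3.1022]
```

```bash

python3 -m jog '{"hand":[1,1,1,1,1,1,1],"translation":[[0,0,0],[0,0,0],[0,0,0],[0,0,0],[0,0,0],[0,0,0],[0,0,0]],"turn":[[0,-1,0],[0,-1,0],[0,-1,0],[0,-1,0],[0,-1,0],[0,-1,0],[0,-1,0]]}'
python3 -c "
from h import *
plan([.5186,.312,.08],tool(69.4,40))
p,W=cloud('wrist'); cv2.imwrite('pics/w1.png',p['pixels'][:,:,::-1])
z=W[...,2]
with np.errstate(invalid='ignore'): m=(abs(z-.025)<.006)&(abs(W[...,0]-.506)<.1)&(abs(W[...,1]-.265)<.12)
mm=cv2.morphologyEx(m.astype(np.uint8),cv2.MORPH_OPEN,np.ones((3,3)))>0
print(rect(W[mm][:,:2]),mm.sum(),np.median(z[mm]))"
```

```text
time_s: 5.4
eef_pos: [0.4994, 0.3327, 0.2313]
tool_rot: [3.142, 0.702, 1.214]
ft_force: [0.2, -0.2, 0.1]
opening: 0.0855
grip_force: 0.0
t 5.4 P [0.4994 0.3327 0.2313] rpy [3.1415 0.7021 1.2136] g [-0.4006 -0.1293] F [ 0.2309 -0.2182  0.0878] open 0.08552323852574821 0.0
q [-1.0964  0.7356  0.4869  1.3083  0.0506  1.765  -0.9842]
turn units [0.0156 0.0401 0.0179]
shift units now [2.9339 0.8401 4.1242] after turn [2.9188 0.8413 4.1346]
(array([503.2, 264.6]), array([140.6,  64.2]), 69.53) 10481 0.02474009996254667
```

View pics/w1.png

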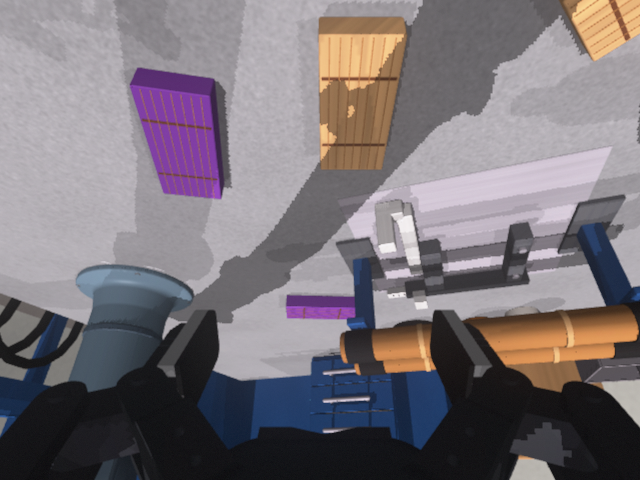

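The wrist image shows the blank at (360,95), between and ahead of the open fingers. The refined pose is (0.5032,0.2646) at 69.5°.

```bash

python3 -m jog '{"hand":[1,1,1,1,1,1],"translation":[[0.5,0.17,0.7],[0.5,0.17,0.7],[0.5,0.17,0.7],[0.5,0.17,0.7],[0.5,0.16,0.7],[0.5,0.0,0.7]],"turn":[[0,0,0],[0,0,0],[0,0,0],[0,0,0],[0,0,0],[0,0,0]]}'
python3 -c "
from h import *
plan([.5207,.3114,.009],tool(69.5,40))"
```

```text
time_s: 6.2
eef_pos: [0.5191, 0.3111, 0.0755]
tool_rot: [3.141, 0.7, 1.212]
ft_force: [0.4, -1.0, 0.7]
opening: 0.0855
grip_force: 0.0
t 6.2 P [0.5191 0.3111 0.0755] rpy [3.1409 0.6996 1.2117] g [-0.38   -0.1086] F [ 0.4481 -0.9579  0.6559] open 0.08552855827930769 0.0
q [-1.0423  0.9027  0.4519  1.3719  0.0076  1.5332 -0.9997]
turn units [-0.002   0.0149 -0.0103]
shift units now [1.4483 0.0461 1.6775] after turn [1.4458 0.0472 1.6797]
```

```bash

python3 -m jog '{"hand":[1,1,1,1,1,0,-0.5,-1,-1,-1],"translation":[[0.36,0.01,0.42],[0.36,0.01,0.42],[0.36,0.01,0.42],[0.36,0.01,0.42],[0,0,0],[0,0,0],[0,0,0],[0,0,0],[0,0,0],[0,0,0]],"turn":[[0,0,0],[0,0,0],[0,0,0],[0,0,0],[0,0,0],[0,0,0],[0,0,0],[0,0,0],[0,0,0],[0,0,0]]}'
python3 -c "
from h import *
plan([.5207,.3114,.009],tool(69.5,40))"
```

```text
time_s: 7.45
eef_pos: [0.521, 0.3127, 0.0117]
tool_rot: [3.14, 0.698, 1.212]
ft_force: [2.2, 3.2, 5.0]
opening: 0.0622
grip_force: 67.8
t 7.45 P [0.521  0.3127 0.0117] rpy [3.1398 0.6977 1.2125] g [-0.3817 -0.1067] F [2.2127 3.2106 4.9707] open 0.06218630949013934 67.80422329902649
q [-1.0291  0.9878  0.4314  1.3629 -0.0142  1.4581 -1.0168]
turn units [ 0.0146 -0.0039 -0.004 ]
shift units now [0.0235 0.0067 0.0971] after turn [0.0235 0.0069 0.0971]
```

```bash

python3 -m jog '{"hand":[-1,-1,-1,-1,-1,-1,-1,-1,-1,-1],"translation":[[-0.02,0,-0.03],[0,0,0],[0,0,0],[0,0,0],[0,0,0],[0,0.6,0],[0,0.6,0],[0,0.6,0],[0,0.6,0],[0,0.6,0]],"turn":[[-0.39,0,-0.47],[-0.39,0,-0.47],[-0.39,0,-0.47],[-0.39,0,-0.47],[-0.39,0,-0.47],[0,0,0],[0,0,0],[0,0,0],[0,0,0],[0,0,0]]}'
python3 -c "
from h import *
b=g2w(-.085,-.015)
plan([*b,.011],tool(87.06,40))
for n in ['side','scene']:
    p,W=cloud(n); x,y,z=W[...,0],W[...,1],W[...,2]
    with np.errstate(invalid='ignore'): m=(abs(z-.025)<.004)&(abs(x-.59)<.06)&(abs(y-.25)<.1)
    mm=cv2.morphologyEx(m.astype(np.uint8),cv2.MORPH_OPEN,np.ones((3,3)))>0
    r=rect(W[mm][:,:2]);print(n,r,w2g(r[0]/1000),mm.sum(),np.median(z[mm]))
    with np.errstate(invalid='ignore'): s=(z>.055)&(z<.075)&(abs(x-.50)<.06)&(abs(y-.09)<.06)
    if s.sum(): r=rect(W[s][:,:2]);print('post',r,w2g(r[0]/1000))
cv2.imwrite('pics/s2.png',p['pixels'][:,:,::-1])
"
```

```text
time_s: 8.7
eef_pos: [0.6084, 0.309, 0.0119]
tool_rot: [-3.134, 0.699, 1.524]
ft_force: [-4.0, -0.6, 6.6]
opening: 0.062
grip_force: 67.6
t 8.7 P [0.6084 0.309  0.0119] rpy [-3.1343  0.6988  1.5239] g [-0.3825 -0.0192] F [-3.9805 -0.6259  6.6302] open 0.06203237660975373 67.554270029068
q [-0.9968  1.0291  0.4281  1.2744  0.1391  1.3793 -0.7826]
turn units [-0.0442  0.0065  0.0342]
shift units now [-7.5737  0.1427  6.4   ] after turn [-7.5774  0.1402  6.3957]
side (array([602.4, 257.8]), array([143.1,  66.9]), 86.18) [-0.3311 -0.0226] 726 0.02501917656693109
scene (array([608.8, 257.8]), array([138.6,  64.2]), 87.48) [-0.3314 -0.0162] 1060 0.024707046072654282
post (array([491.7,  97.6]), array([20.2, 18.8]), 85.5) [-0.1654 -0.1249]
```

View pics/s2.png

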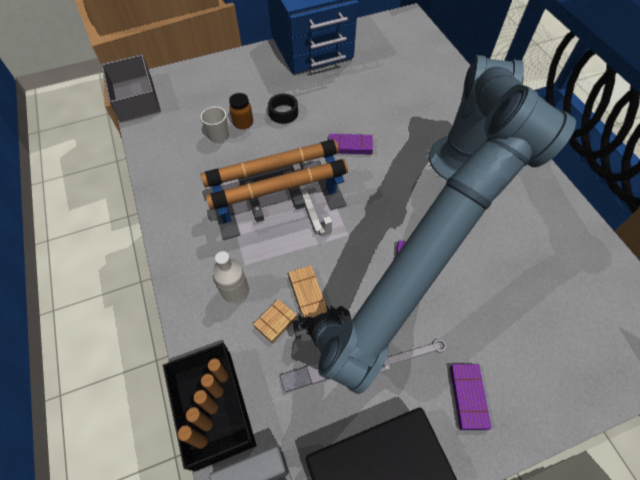

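Scene: the blank is gripped at (305,290), lined up with the gauge, and the offcut at (275,321) has not moved. Sliding in.

```bash

python3 -m jog '{"hand":[-1,-1,-1,-1,-1,-1,-1,-1,-1,-1],"translation":[[-0.55,0.01,0.465],[-0.55,0.01,0.465],[-0.55,0.01,0.465],[-0.55,0.01,0.465],[-0.55,0.01,0.465],[-0.55,0.01,0.465],[-0.55,0.01,0.465],[-0.55,0.01,0.465],[-0.55,0.01,0.465],[0,0,0]],"turn":[[0,0,0],[0,0,0],[0,0,0],[0,0,0],[0,0,0],[0,0,0],[0,0,0],[0,0,0],[0,0,0],[0,0,0]]}'
python3 -c "
from h import *
b=g2w(-.085,-.015)
plan([*b,.011],tool(87.06,40))
for n in ['side','scene']:
    p,W=cloud(n); x,y,z=W[...,0],W[...,1],W[...,2]; h=cv2.cvtColor(p['pixels'],cv2.COLOR_RGB2HSV)
    with np.errstate(invalid='ignore'): m=(abs(z-.025)<.004)&(abs(x-.595)<.06)&(abs(y-.06)<.09)&(h[...,1]>70)
    mm=cv2.morphologyEx(m.astype(np.uint8),cv2.MORPH_OPEN,np.ones((3,3)))>0
    r=rect(W[mm][:,:2]);print(n,r,w2g(r[0]/1000),mm.sum(),np.median(z[mm]))
"
```

```text
time_s: 10.05
eef_pos: [0.6029, 0.1126, 0.0117]
tool_rot: [-3.141, 0.699, 1.52]
ft_force: [0.8, -2.0, 3.9]
opening: 0.0624
grip_force: 67.3
t 10.05 P [0.6029 0.1126 0.0117] rpy [-3.1407  0.6988  1.5201] g [-0.1861 -0.0147] F [ 0.8152 -1.9761  3.8967] open 0.062407976314991606 67.25790739059448
q [-0.8983  0.8806  0.4983  1.6291  0.2332  1.0974 -0.6886]
turn units [-0.0045  0.0065  0.0049]
shift units now [-2.5672 -0.0106  2.1854] after turn [-2.5686 -0.0103  2.1837]
side (array([597.2,  65. ]), array([29.4, 62.8]), 86.86) [-0.1383 -0.0179] 173 0.024753856121259354
scene (array([599.9,  57. ]), array([124.1,  64. ]), 87.51) [-0.1304 -0.0148] 704 0.02478772100228177
```

```bash

python3 -m jog '{"hand":[-1,-1,-1,-1,-1,-1,-1,-1],"translation":[[-0.43,0,0.363],[-0.43,0,0.363],[-0.43,0,0.363],[-0.43,0,0.363],[-0.43,0,0.363],[-0.43,0,0.363],[0,0,0],[0,0,0]],"turn":[[0,0,0],[0,0,0],[0,0,0],[0,0,0],[0,0,0],[0,0,0],[0,0,0],[0,0,0]]}'
python3 -c "
from h import *
plan()
p,W=cloud('scene');cv2.imwrite('pics/s3.png',cv2.resize(p['pixels'][130:330,180:440,::-1],None,fx=3,fy=3))
p,W=cloud('wrist');cv2.imwrite('pics/w3.png',p['pixels'][:,:,::-1])
"
```

```text
time_s: 11.15
eef_pos: [0.599, 0.0137, 0.0116]
tool_rot: [3.141, 0.698, 1.521]
ft_force: [0.9, 0.7, 7.5]
opening: 0.0622
grip_force: 67.8
t 11.15 P [0.599  0.0137 0.0116] rpy [3.1412 0.6982 1.5214] g [-0.0871 -0.0135] F [0.9298 0.6718 7.4903] open 0.06215837157194571 67.80564308166504
q [-0.8214  0.8368  0.5411  1.7504  0.2858  0.9656 -0.6272]
```

View pics/s3.png

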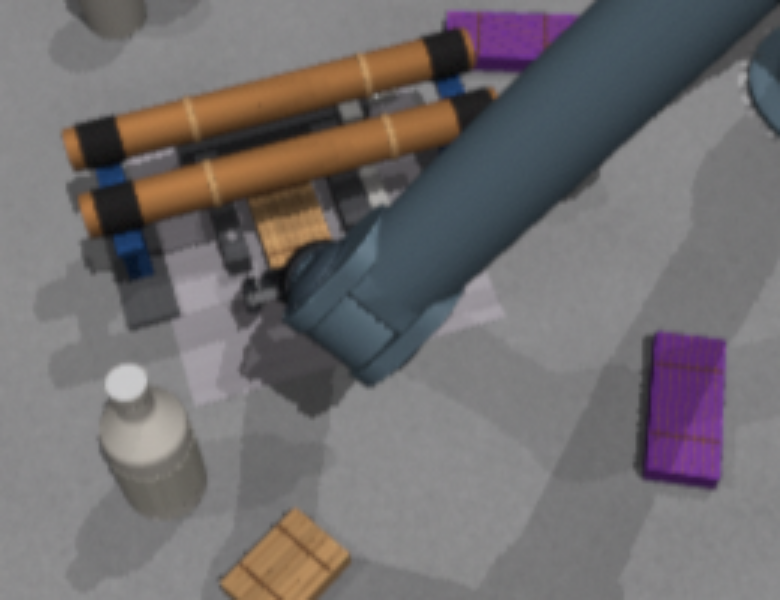

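View pics/w3.png

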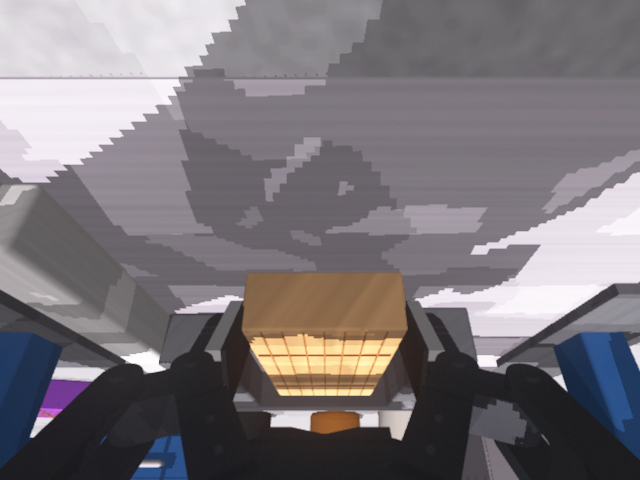

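The blank sits between the jaws with its outer end just outside them. The fingers are just short of the jaw ends, and the tubes are clear. I'll release, back out along the tool axis, shut the fingers, and then push the end home.

```bash

python3 -m jog '{"hand":[0.9,0.9,0.9,0.9,0.9,0.9,0.9,-1,-1,-1],"translation":[[0,0,0],[0,0,0],[0,0,0],[0,0,-0.6],[0,0,-0.6],[0,0,-0.6],[0,0,-0.6],[0,0,-0.3],[0,0,0],[0,0,0]],"turn":[[0,0,0],[0,0,0],[0,0,0],[0,0,0],[0,0,0],[0,0,0],[0,0,0],[0,0,0],[0,0,0],[0,0,0]]}'
python3 -m jog '{"hand":[-1,-1],"translation":[[0,0,0],[0,0,0]],"turn":[[0,0,0],[0,0,0]]}'
python3 -c "
from h import *
b=g2w(-.13,-.0145)
plan([*b,.012],tool(87.06,40))
for n in ['side','scene']:
    p,W=cloud(n); x,y,z=W[...,0],W[...,1],W[...,2]; h=cv2.cvtColor(p['pixels'],cv2.COLOR_RGB2HSV)
    with np.errstate(invalid='ignore'): m=(abs(z-.025)<.004)&(abs(x-.595)<.06)&(abs(y+.03)<.1)&(h[...,1]>70)
    q=W[m][:,:2]; print(n,rect(q),m.sum()); g=np.array([w2g(a) for a in q]); print(np.percentile(g,[1,50,99],axis=0))
    # robot clearance to tubes: non-orange points near tube axes
    D=W.reshape(-1,3); D=D[~np.isnan(D[:,0])]; c=h.reshape(-1,3)[~np.isnan(W.reshape(-1,3)[:,0])]
    dg=D[:,:2]-GO; a=dg@gx; bb=dg@gy
    r=np.hypot(a+.07,D[:,2]-.15)
    k=(bb>-.22)&(bb<.17)&(D[:,2]>.1)&(c[:,0]>85)&(c[:,0]<115)&(c[:,1]>40)&(r<.3)&(r>.03)
    if k.any(): i=np.argsort(r+9*~k)[:5]; print(np.c_[a[i],bb[i],D[i,2],r[i]])
"
```

```text
time_s: 12.5
eef_pos: [0.5994, 0.063, 0.0725]
tool_rot: [-3.137, 0.701, 1.52]
ft_force: [0.3, 0.3, -0.0]
opening: 0.027
grip_force: 0.0
time_s: 12.75
eef_pos: [0.5995, 0.063, 0.0724]
tool_rot: [-3.138, 0.701, 1.52]
ft_force: [-0.1, 0.2, -0.2]
opening: 0.0
grip_force: 0.0
t 12.75 P [0.5995 0.063  0.0724] rpy [-3.1376  0.7005  1.5201] g [-0.1364 -0.0155] F [-0.0938  0.1947 -0.2257] open 2.6318331747498793e-05 0.0
q [-0.8816  0.7629  0.5464  1.6979  0.278   1.114  -0.6236]
turn units [-0.0365  0.0238  0.0045]
shift units now [1.1342 0.04   1.677 ] after turn [1.1302 0.0334 1.6798]
side (array([585. , -58.5]), array([97.7, 81.3]), 88.2) 841
[[-0.0616 -0.0487]
 [-0.0114 -0.018 ]
 [ 0.0335  0.0153]]
[[-0.0477  0.1214  0.1294  0.0304]
 [-0.0527 -0.1979  0.1249  0.0305]
 [-0.0479 -0.1939  0.1289  0.0305]
 [-0.0486  0.1296  0.1282  0.0306]
 [-0.0471  0.1346  0.1298  0.0306]]
scene (array([593.3, -51. ]), array([167.2,  74.3]), 78.77) 523
[[-0.0971 -0.045 ]
 [-0.0481 -0.0111]
 [-0.0014  0.0176]]
[[-0.0929  0.1285  0.1304  0.0301]
 [-0.0914  0.139   0.1286  0.0302]
 [-0.0924  0.147   0.1291  0.0306]
 [-0.0926  0.1366  0.1292  0.0307]
 [-0.0922  0.1261  0.1284  0.031 ]]
```

```bash

python3 -m jog '{"hand":[-1,-1,-1,-1,-1,-1,-1,-1,-1,-1],"translation":[[0.28,0.01,0.42],[0.28,0.01,0.42],[0.28,0.01,0.42],[0.28,0.01,0.42],[-0.2,0,0.17],[-0.2,0,0.17],[-0.2,0,0.17],[-0.2,0,0.17],[-0.2,0,0.17],[0,0,0]],"turn":[[0,0,0],[0,0,0],[0,0,0],[0,0,0],[0,0,0],[0,0,0],[0,0,0],[0,0,0],[0,0,0],[0,0,0]]}'
python3 -c "
from h import *
b=g2w(-.078,-.0145)
plan([*b,.012],tool(87.06,40))
for n in ['side','scene']:
    p,W=cloud(n); x,y,z=W[...,0],W[...,1],W[...,2]; h=cv2.cvtColor(p['pixels'],cv2.COLOR_RGB2HSV)
    with np.errstate(invalid='ignore'): m=(abs(z-.025)<.004)&(abs(x-.595)<.06)&(abs(y+.03)<.13)&(h[...,1]>70)
    g=np.array([w2g(a) for a in W[m][:,:2]]); print(np.percentile(g,[1,50,99],axis=0))
    D=W.reshape(-1,3); D=D[~np.isnan(D[:,0])]; dg=D[:,:2]-GO; a=dg@gx; bb=dg@gy
    k=(bb>-.24)&(bb<.17)&(D[:,2]>.18)&(a>-.25)&(a<.03)
    if k.any(): r=np.hypot(a+.07,D[:,2]-.15)+9*~k; i=np.argsort(r)[:3]; print(np.c_[a[i],bb[i],D[i,2],r[i]])
"
```

```text
time_s: 14.1
eef_pos: [0.5983, 0.0161, 0.0129]
tool_rot: [-3.139, 0.701, 1.518]
ft_force: [0.4, -0.8, -0.4]
opening: 0.0001
grip_force: 0.0
t 14.1 P [0.5983 0.0161 0.0129] rpy [-3.1388  0.7006  1.5183] g [-0.0895 -0.0143] F [ 0.3718 -0.7689 -0.4337] open 0.00014234847986114546 0.0
q [-0.824   0.838   0.5413  1.7453  0.2817  0.9764 -0.6284]
turn units [-0.0355  0.0248 -0.0092]
shift units now [-0.2746 -0.0061  0.2701] after turn [-0.2752 -0.0073  0.2694]
[[-0.0614 -0.0493]
 [ 0.0008 -0.0186]
 [ 0.0564  0.0147]]
[[-0.1846 -0.0153  0.1803  0.1186]
 [-0.1854 -0.0085  0.1801  0.1192]
 [-0.1855 -0.0176  0.1809  0.1195]]
[[-0.0849 -0.0463]
 [-0.0397 -0.012 ]
 [ 0.0539  0.0175]]
[[-0.1908 -0.0107  0.1848  0.1257]
 [-0.192  -0.0026  0.1816  0.126 ]
 [-0.1975  0.0065  0.1809  0.1312]]
```

```bash

python3 -m jog '{"hand":[-1,-1,-1,-1,-1,-1,-1],"translation":[[-0.075,0,0.063],[-0.075,0,0.063],[-0.075,0,0.063],[-0.075,0,0.063],[-0.075,0,0.063],[0,0,0],[0,0,0]],"turn":[[0,0,0],[0,0,0],[0,0,0],[0,0,0],[0,0,0],[0,0,0],[0,0,0]]}'
python3 -c "
from h import *
plan()
for n in ['side','scene']:
    p,W=cloud(n); x,y,z=W[...,0],W[...,1],W[...,2]; h=cv2.cvtColor(p['pixels'],cv2.COLOR_RGB2HSV)
    with np.errstate(invalid='ignore'): m=(abs(z-.025)<.004)&(abs(x-.595)<.06)&(abs(y+.03)<.13)&(h[...,1]>70)
    g=np.array([w2g(a) for a in W[m][:,:2]]); print(np.percentile(g,[1,50,99],axis=0))
"
```

```text
time_s: 15.08
eef_pos: [0.5978, 0.0025, 0.0126]
tool_rot: [-3.139, 0.7, 1.52]
ft_force: [-0.3, 0.1, -0.2]
opening: -0.0003
grip_force: 0.0
t 15.075 P [0.5978 0.0025 0.0126] rpy [-3.1386  0.7002  1.5197] g [-0.0759 -0.0142] F [-0.2586  0.0665 -0.2442] open -0.00028245511317887364 0.0
q [-0.8117  0.8335  0.5471  1.7596  0.2893  0.9577 -0.6187]
[[-0.0614 -0.0495]
 [ 0.0082 -0.0194]
 [ 0.07    0.0143]]
[[-0.0697 -0.0463]
 [-0.0251 -0.0118]
 [ 0.0719  0.0246]]
```

```bash

python3 -m jog '{"hand":[-1,-1,-1],"translation":[[-0.05,0,0.043],[-0.03,0,0.025],[0,0,0]],"turn":[[0,0,0],[0,0,0],[0,0,0]]}'
python3 -m jog '{"hand":[-1,-1],"translation":[[-0.05,0,0.043],[0,0,0]],"turn":[[0,0,0],[0,0,0]]}'
python3 -c "
from h import *
plan()"
```

```text
time_s: 15.55
eef_pos: [0.5978, 0.0005, 0.0124]
tool_rot: [-3.139, 0.699, 1.52]
ft_force: [0.2, 1.0, -0.1]
opening: -0.0
grip_force: 0.9
time_s: 15.8
eef_pos: [0.5981, 0.0003, 0.0123]
tool_rot: [-3.139, 0.697, 1.521]
ft_force: [-1.7, 4.7, 2.8]
opening: 0.0001
grip_force: 2.5
t 15.8 P [0.5981 0.0003 0.0123] rpy [-3.1395  0.6968  1.5213] g [-0.0737 -0.0137] F [-1.7381  4.686   2.8334] open 0.00010800283302808389 2.5203668558970094
q [-0.8083  0.8311  0.5471  1.7631  0.2904  0.951  -0.6152]
```

The end is against the back stop: motion stopped with 4.7 N in +y. Now I retreat and go to the outer side of the post.

```bash

python3 -m jog '{"hand":[-1,-1,-1,-1,-1,-1,-1],"translation":[[0,0,-0.4],[0,0,-0.6],[0,0,-0.8],[0,0,-0.8],[0,0,-0.8],[0,0,-0.6],[0,0,0]],"turn":[[0,0,0],[0,0,0],[0,0,0],[0,0,0],[0,0,0],[0,0,0],[0,0,0]]}'
python3 -c "
from h import *
for n in ['side','scene']:
    p,W=cloud(n); x,y,z=W[...,0],W[...,1],W[...,2]; h=cv2.cvtColor(p['pixels'],cv2.COLOR_RGB2HSV)
    with np.errstate(invalid='ignore'): m=(abs(z-.025)<.004)&(abs(x-.595)<.06)&(abs(y+.03)<.13)&(h[...,1]>70)
    g=np.array([w2g(a) for a in W[m][:,:2]]); print(np.percentile(g,[1,50,99],axis=0))
    with np.errstate(invalid='ignore'): s=(z>.055)&(z<.072)&(abs(x-.50)<.04)&(abs(y-.09)<.04)
    if s.sum(): r=rect(W[s][:,:2]);print('post',r,w2g(r[0]/1000),s.sum())
b=g2w(-.165,-.165)
plan([*b,.10],tool(87.06,40))
"
```

```text
time_s: 16.68
eef_pos: [0.603, 0.0768, 0.1055]
tool_rot: [3.141, 0.698, 1.52]
ft_force: [0.0, 0.7, -0.2]
opening: 0.0001
grip_force: 0.0
[[-0.0611 -0.0498]
 [ 0.0084 -0.0188]
 [ 0.07    0.0146]]
[[-0.0708 -0.0463]
 [-0.0287 -0.0144]
 [ 0.0712  0.0193]]
t 16.775 P [0.6014 0.0744 0.1041] rpy [-3.1381  0.7003  1.5199] g [-0.1479 -0.0142] F [-0.7023  0.0568  0.0628] open 0.0001744120075446704 0.0
q [-0.8991  0.725   0.5562  1.6768  0.2816  1.172  -0.61  ]
turn units [-0.0329  0.0214  0.0028]
shift units now [ 0.5263 -5.0273 -0.2475] after turn [ 0.5255 -5.0266 -0.2629]
```

```bash

python3 -m jog '{"hand":[-1,-1,-1,-1,-1,-1,-1,-1,-1],"translation":[[0.07,-0.7,-0.03],[0.07,-0.7,-0.03],[0.07,-0.7,-0.03],[0.07,-0.7,-0.03],[0.07,-0.7,-0.03],[0.07,-0.7,-0.03],[0.07,-0.7,-0.03],[0.03,-0.13,-0.04],[0,0,0]],"turn":[[0,0,0],[0,0,0],[0,0,0],[0,0,0],[0,0,0],[0,0,0],[0,0,0],[0,0,0],[0,0,0]]}'
python3 -c "
from h import *
b=g2w(-.168,-.165)
plan([*b,.045],tool(87.06,40))
"
```

```text
time_s: 17.9
eef_pos: [0.4522, 0.0991, 0.1001]
tool_rot: [-3.139, 0.7, 1.52]
ft_force: [-0.4, 0.3, -0.7]
opening: 0.0002
grip_force: 0.0
t 17.9 P [0.4522 0.0991 0.1001] rpy [-3.1387  0.7003  1.5199] g [-0.1648 -0.1645] F [-0.3746  0.2797 -0.7021] open 0.0002002306851671134 0.0
q [-1.1162  0.5466  0.5517  1.9808  0.3028  1.1395 -0.8137]
turn units [-0.0266  0.0219  0.0028]
shift units now [ 1.2649 -0.0131  1.3371] after turn [ 1.262  -0.017   1.3398]
```

```bash

python3 -m jog '{"hand":[-1,-1,-1,-1,-1,-1,-1,-1,-1,-1],"translation":[[0.32,0,0.335],[0.32,0,0.335],[0.32,0,0.335],[0.3,0,0.335],[0,0,0],[0,0.15,0],[0,0.15,0],[0,0.15,0],[0,0.15,0],[0,0,0]],"turn":[[0,0,0],[0,0,0],[0,0,0],[0,0,0],[0,0,0],[0,0,0],[0,0,0],[0,0,0],[0,0,0],[0,0,0]]}'
python3 -m jog '{"hand":[-1,-1,-1,-1,-1],"translation":[[0,0.15,0],[0,0.15,0],[0,0.15,0],[0,0.15,0],[0,0,0]],"turn":[[0,0,0],[0,0,0],[0,0,0],[0,0,0],[0,0,0]]}'
python3 -c "
from h import *
plan()
"
```

```text
time_s: 19.15
eef_pos: [0.4701, 0.1017, 0.0452]
tool_rot: [-3.139, 0.7, 1.52]
ft_force: [-0.1, -0.1, 1.0]
opening: 0.0001
grip_force: 0.3
time_s: 19.77
eef_pos: [0.4885, 0.1008, 0.0451]
tool_rot: [-3.14, 0.699, 1.52]
ft_force: [-1.7, 1.0, 0.4]
opening: -0.0003
grip_force: 0.8
t 19.775 P [0.4885 0.1008 0.0451] rpy [-3.1396  0.6994  1.5196] g [-0.1684 -0.1283] F [-1.717   0.9832  0.4069] open -0.00029064757576605316 0.8066242549102753
q [-1.044   0.6902  0.5217  1.9079  0.2689  1.0579 -0.7928]
```

```bash

python3 -m jog '{"hand":[-1,-1,-1,-1,-1],"translation":[[0,0.1,0],[0,0.1,0],[0,0.1,0],[0,0.1,0],[0,0,0]],"turn":[[0,0,0],[0,0,0],[0,0,0],[0,0,0],[0,0,0]]}'
python3 -c "
from h import *
plan()
p,W=cloud('scene'); x,y,z=W[...,0],W[...,1],W[...,2]
p,W=cloud('side'); x,y,z=W[...,0],W[...,1],W[...,2]; h=cv2.cvtColor(p['pixels'],cv2.COLOR_RGB2HSV)
with np.errstate(invalid='ignore'): m=(abs(z-.025)<.004)&(abs(x-.595)<.06)&(abs(y+.03)<.13)&(h[...,1]>70)
g=np.array([w2g(a) for a in W[m][:,:2]]); print(np.percentile(g,[1,50,99],axis=0))
"
```

```text
time_s: 20.4
eef_pos: [0.5001, 0.1002, 0.045]
tool_rot: [-3.139, 0.7, 1.52]
ft_force: [-3.1, 0.6, 1.9]
opening: 0.0
grip_force: 1.5
t 20.4 P [0.5001 0.1002 0.045 ] rpy [-3.1388  0.6996  1.5199] g [-0.1684 -0.1167] F [-3.112   0.5893  1.8917] open 1.9383942614629544e-05 1.5343886459595524
q [-1.0279  0.7034  0.522   1.8836  0.2677  1.063  -0.7778]
[[-0.061  -0.0331]
 [ 0.0085 -0.0005]
 [ 0.07    0.0323]]
```

```bash

python3 -m jog '{"hand":[-1,-1,-1,-1],"translation":[[0,0.1,0],[0,0.1,0],[0,0,0],[0,0,0]],"turn":[[0,0,0],[0,0,0],[0,0,0],[0,0,0]]}'
python3 -m jog '{"hand":[-1,-1,-1],"translation":[[0,0.1,0],[0,0,0],[0,0,0]],"turn":[[0,0,0],[0,0,0],[0,0,0]]}'
```

```text
time_s: 21.0
eef_pos: [0.5008, 0.1, 0.0447]
tool_rot: [-3.128, 0.703, 1.522]
ft_force: [-12.3, 3.6, 8.2]
opening: -0.0002
grip_force: 6.2
time_s: 21.38
eef_pos: [0.5011, 0.1, 0.0446]
tool_rot: [-3.122, 0.704, 1.524]
ft_force: [-16.8, 5.3, 9.5]
opening: -0.0
grip_force: 8.7
```

```bash

python3 -m jog '{"hand":[-1,-1,-1,-1,-1,-1],"translation":[[0,0.06,0],[0,0,0],[0,0,0],[0,0,0],[0,0,0],[0,0,0]],"turn":[[0,0,0],[0,0,0],[0,0,0],[0,0,0],[0,0,0],[0,0,0]]}'
python3 -m jog '{"hand":[-1,-1,-1,-1,-1,-1,-1,-1,-1,-1],"translation":[[0,-0.2,0],[0,-0.4,0],[0,-0.5,0],[0,-0.5,0],[0,0,0],[0,0,-0.7],[0,0,-0.8],[0,0,-0.8],[0,0,-0.8],[0,0,0]],"turn":[[0,0,0],[0,0,0],[0,0,0],[0,0,0],[0,0,0],[0,0,0],[0,0,0],[0,0,0],[0,0,0],[0,0,0]]}'
python3 -c "
from h import *
plan()
for n in ['side','scene']:
    p,W=cloud(n); x,y,z=W[...,0],W[...,1],W[...,2]; h=cv2.cvtColor(p['pixels'],cv2.COLOR_RGB2HSV)
    with np.errstate(invalid='ignore'): m=(abs(z-.025)<.004)&(abs(x-.595)<.06)&(abs(y+.03)<.13)&(h[...,1]>70)
    g=np.array([w2g(a) for a in W[m][:,:2]]); print(n,np.percentile(g,[1,50,99],axis=0))
    with np.errstate(invalid='ignore'): s=(z>.055)&(z<.072)&(abs(x-.52)<.04)&(abs(y-.09)<.04)
    if s.sum(): r=rect(W[s][:,:2]);print('post',r,w2g(r[0]/1000),s.sum())
    if n=='side': cv2.imwrite('pics/end.png',cv2.resize(p['pixels'][180:380,270:530,::-1],None,fx=3,fy=3))
"
```

```text
time_s: 22.12
eef_pos: [0.5012, 0.1, 0.0445]
tool_rot: [-3.118, 0.705, 1.524]
ft_force: [-20.3, 7.1, 11.7]
opening: -0.0001
grip_force: 10.2
time_s: 23.38
eef_pos: [0.4679, 0.1641, 0.1171]
tool_rot: [3.14, 0.696, 1.52]
ft_force: [0.9, -0.8, 0.6]
opening: 0.0003
grip_force: 0.0
t 23.375 P [0.4679 0.1641 0.1171] rpy [3.1402 0.6959 1.5198] g [-0.2306 -0.1522] F [ 0.9154 -0.7936  0.5525] open 0.00031089869331746837 0.0
q [-1.1436  0.5833  0.5224  1.855   0.2591  1.2418 -0.8232]
side [[-0.0611 -0.0331]
 [ 0.0082 -0.0004]
 [ 0.0702  0.0325]]
scene [[-0.071  -0.042 ]
 [-0.0294  0.0008]
 [ 0.0707  0.0339]]
post (array([523. ,  96.6]), array([20.3, 20.1]), 86.83) [-0.166  -0.0936] 60
```

View pics/end.png

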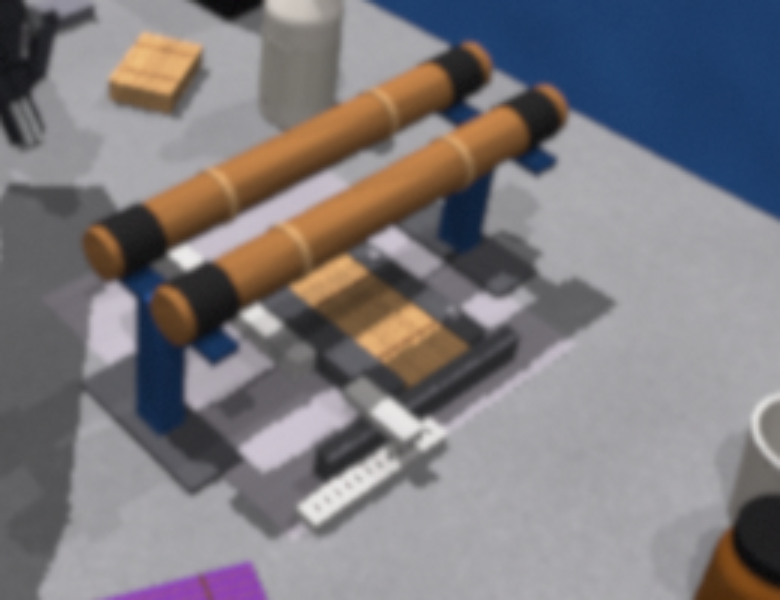

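The blank lies against the back stop, clamped between both jaws, with the post at gauge y = -94 mm (jaw shut). The gripper is clear, so I hand in the job.

```bash
python3 -c "
from rig import arm
print(arm.close_job())"
```

```text
the job is handed in; nothing more can be done
None
```

I handed in the job after 23 s on the robot's clock: the blank is at the back stop with the gauge jaw shut on it (last pressed with about 20 N), and the gripper is clear; the hand-in returned no verdict.

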